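# Set the lugged square vase in the squaring jig

### The job

Take the square vase with the two lugs out of the row on the ware board, stand it upright on the bare bench and let go, then take it again by its lugs, because the jig's tall cheeks leave no room for fingers at its plain sides. Turn it square to the wooden jig and lower it gently, without dropping it, between the two cheeks, plain sides facing the cheeks and lugs pointing out of the open ends, until it stands fully down on the jig's floor midway along the cheeks, and let go. Keep the vase upright, and leave the two pots beside it, the tool jar and the bowl where they stand.

Things in the scene. Friction and masses are not known exactly. Their poses are not given: they have to be found in the camera images.
- vase_center (a point): Centre (half-way up) of the loose grey clay vase to move, the middle one of the row: hollow, 44 x 44 mm outside, 90 mm tall, walls 5 mm, open on top. On its +y and -y faces is a flat-ended block lug, 24 mm wide (x), 8 mm thick (60 mm over both lugs), from 42 to 78 mm above its foot. Its +x and -x faces are plain, 44 mm apart. z points up to the mouth.
- vase: The same vase (0.15 to 0.3 kg); origin at the centre of its underside, axes as for vase_center. At the start its lugs face the two pots beside it with gaps of only 4 to 13 mm, where no finger fits; its plain faces are free.
- jig_floor (a point): Centre of the floor of the fixed dark wooden jig, on top of its base board (160 mm in x, 110 mm in y, 12 mm thick), midway between its two upright cheeks at +x and -x. Cheek inner faces are 47 mm apart. The slot between them runs along y and is open at both ends and above. x across the slot, y along it, z up.
- jig: The same jig; origin at the centre of its underside on the bench, same axes. Cheeks: 14 mm thick, 50 mm long (y), straight to 78 mm above the floor, then flared outwards by 25 degrees up to 96 mm above it, where they are 64 mm apart inside and 79 mm over all. Outside each is a buttress, 45 mm high, reaching 67 mm from the middle.
- board: Fixed wooden ware board, 100 mm (x) x 230 mm (y), 18 mm thick, origin at the centre of its underside on the bench; the vase and two pots stand on it in a row along its y, the vase in the middle.
- beaker: Bystander in the row: round clay beaker, 54 mm across, 80 mm tall, loose; origin at the centre of its underside.
- plain_pot: Bystander in the row: square clay pot without lugs, 50 x 50 mm, 74 mm tall, loose; origin at the centre of its underside.
- tool_jar: Bystander on the bench: white round jar, 76 mm across, 110 mm tall, with wooden modelling tools sticking up to 195 mm, all within 40 mm of its axis; one loose piece; origin at the centre of its underside.
- bowl: Bystander on the bench: white bowl, 90 mm across, 40 mm tall, loose; origin at the centre of its underside.

How it is judged:
By the outcome, as a careful person would: the job done as asked, in the order asked, and still so for the second after the job is handed in, with the robot touching nothing.
It also fails if it takes over 61 s, if anything falls off the work surface, if the arm or the gripper's body presses on something with over 40 N, if the wrist force passes 120 N, or if a joint passes its speed limit or range.

### The arm

A 6-joint arm with a two-finger parallel gripper is mounted at the origin on the work surface. World frame = base frame: x ahead of the robot, y to its left, z up, the work surface at z = 0. Lengths are in m, angles in rad, forces in N, time in s.
With the tool pointing down it reaches from about 0.425 to 0.95 m from the base axis. Payload 3.5 kg.
Tool frame: the origin (TCP) lies between the finger pads; the fingertips stand 17 mm ahead of it and the grasp point (between the pads) lies 2 mm behind it; z points along the fingers, y is the direction in which the jaws open and shut (so a half turn about z gives the same grasp; the last joint's range is limited). The gripper opens to 85 mm and grips with 20 to 120 N. Pads are 22 mm wide; open, the fingers measure 114 mm over their backs; the gripper's body (76 mm by 85 mm) begins 54 mm behind the grasp point. The pads swing forward as they close: fully open they stand 13 mm farther back than shut.
Start: joints at [-1.462, 0.286, 1.577, -0, 1.279, -0.15], TCP at [0.173, -0.653, 0.248] pointing down, gripper open.
Joint ranges: [-2.77, 2.77], [-0.9, 2.22], [0.21, 2.48], [-1.53, 4.67], [0.24, 2.81], [-2.84, 2.84]. Speed limits (rad/s): [2.79, 2.79, 3.14, 3.14, 3.14, 3.14].

### API

Orientations are given as a unit quaternion [x, y, z, w].
In Python, from plant import ctrl gives the robot as it stands.
- The arm moves only by the tool carry_out, never from a script. Its argument "commands" is a list of rows, each an object with "delta_pos": the shift along the tool's x, y, z in m, a list of three; "delta_rot": the turn, a rotation vector about the tool's x, y, z in rad, a list of three; "claw": the opening in per cent of the stroke, from 0 (shut) to 100 (fully open). A call has 1 to 8 rows; each row is the pose to reach, as a shift and turn from the pose measured when the call began, along the tool's axes at that moment; what a row does not reach only later rows make up. A row lasts 1/12 s, in which the tool goes at most 41.7 mm and 7.16 degrees, less where a joint would pass 70% of its speed; a pose out of reach is approached as far as the arm can. A call with a gripper value outside its range is refused whole. The fingers move at their own pace and stop on an object; "force" is the grip in N (left out, the last holds). Time passes only in rows, so rows that repeat a pose let the fingers close. It gives the time, the measured TCP pose, the force and the opening at its end, in the units of the state.
- ctrl.get_state(): the state, without advancing time (a new reading comes with each control period).
- ctrl.read_camera(name): name is "scene" or "top" or "wrist"; returns (picture, depth): 420x560x3 uint8, red, green, blue; 420x560 float32, m along the optical axis (not along the pixel's ray), 0 where there is no reading.
- ctrl.camera_info(name): a dict with "fx", "fy", "cx", "cy" (pixels), "rvec" (rotation vector, rad) and "tvec" (3), from world to camera coordinates, as OpenCV has them; the wrist camera has in their place "mount" (4x4, takes a point from camera to tool coordinates, whose origin is the TCP and whose axes are the flange's). Camera axes: x right, y down, z forward; pixel columns grow to the right and rows downward; lengths in m; the calibration is good to about 2 mm. A picture is of the moment at which its call begins: read the wrist's pose just before it. camera_info takes no time and is no camera call.
- ctrl.sign_off(): hands the job in, once; it reports no verdict.
The state is a dict: "time": time; "qpos": joint angles; "dq": joint speeds; "joint_efforts": joint torques, N m; "eef_pos": TCP position; "tcp_rot": TCP orientation; "contact_force": force on the tool from outside, world axes, zero at the start; "wrist_torque": the same for the moment, N m; "opening": opening from 0.0 (shut) to 1.0 (fully open).
Only numpy, scipy, OpenCV 4.12 (cv2) and the standard library are available. Lean on these libraries where they do the work, as an engineer would, in place of code of your own. Each camera call takes 0.05 s, during which the arm holds its last target.

## Working session

There is one attempt and no reset: what is moved stays moved. The work goes in short steps, Python scripts to look and compute and a tool call to move; the robot and the scene stay as the last step left them, time stands still between calls to the robot, and variables do not carry over. Pictures are saved under pics/ and viewed, and the job is handed in when it is done.

Besides the shell and the picture viewer there is one more tool, called after "Emit:" as name([rows], argument=value, ...), one row to a line, values as JSON. carry_out: Moves the arm, as the interface text tells. Its arguments: {"type":"object","properties":{"commands":{"type":"array"},"force":{"type":"number"}},"required":["commands"]}

```bash
ls; mkdir -p pics; python3 - <<'E'
from plant import ctrl
import cv2,numpy as np
s=ctrl.get_state();print(s)
for n in ["scene","top","wrist"]:
    print(n,ctrl.camera_info(n))
for n in ["scene","top"]:
    im,d=ctrl.read_camera(n);np.savez("pics/"+n+"0.npz",im=im,d=d)
    cv2.imwrite(f"pics/{n}0.png",im[:,:,::-1])
E
```

```text
pics
{'time': 0.0, 'qpos': array([-1.46196614e+00,  2.87211773e-01,  1.57820889e+00,  1.79125179e-05,
        1.27859777e+00, -1.49997061e-01]), 'dq': array([-1.67663337e-03, -1.72335118e-03,  6.31598511e-04, -6.15658035e-04,
       -7.38286947e-05,  7.69444528e-04]), 'joint_efforts': array([ 1.57800874e-03, -4.05979264e+01, -2.92626518e+01, -8.23748110e-05,
        5.86567287e-03, -2.87906275e-06]), 'eef_pos': array([ 0.17272956, -0.6518746 ,  0.24689912]), 'tcp_rot': array([ 9.91637342e-01,  1.29050031e-01,  3.35354033e-05, -1.21245888e-03]), 'contact_force': array([ 0.15671357, -0.73173488, -0.98527491]), 'wrist_torque': array([-0.06591598,  0.03307665,  0.02972194]), 'opening': 1.0039531902462542}
scene {'fx': 541.639170348817, 'fy': 541.639170348817, 'cx': 279.5000058258928, 'cy': 208.78655787529675, 'rvec': array([ 1.65336379,  1.73942081, -0.84278196]), 'tvec': array([ 0.03812985, -0.31752036,  1.6036141 ])}
top {'fx': 450.5957958963447, 'fy': 450.5957958963447, 'cx': 275.623483176918, 'cy': 210.49052978156013, 'rvec': array([ 2.12652679, -2.1422744 ,  0.19881394]), 'tvec': array([-0.01366951,  0.56810237,  1.08261402])}
wrist {'fx': 375.4675802846246, 'fy': 375.4675802846246, 'cx': 284.38458790546684, 'cy': 208.54542012217655, 'mount': array([[-5.54051872e-04, -9.57475225e-01, -2.88514968e-01,
         7.28492166e-02],
       [ 9.99999502e-01, -2.91039560e-04, -9.54503088e-04,
        -3.55239331e-04],
       [ 8.29943790e-04, -2.88515353e-01,  9.57474910e-01,
        -1.26018856e-01],
       [ 0.00000000e+00,  0.00000000e+00,  0.00000000e+00,
         1.00000000e+00]])}
```

View pics/scene0.png

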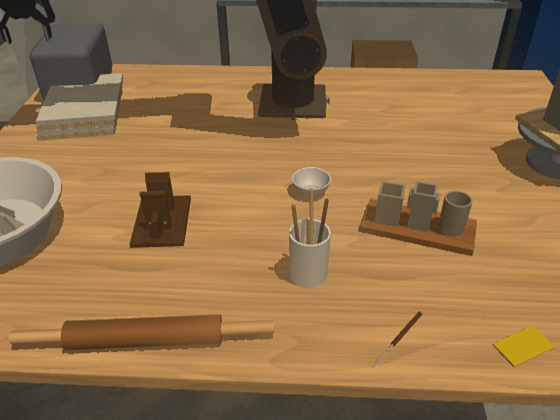

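View pics/top0.png

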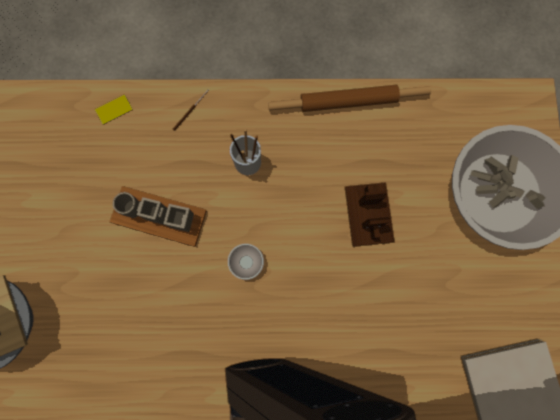

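The scene view shows the row at px (420,215), jar (310,255), bowl (311,183) and jig (160,215). In the top view the board is at (158,215), the vase at (149,209), the jig at (370,214), the jar at (246,152) and the bowl at (246,262). Next I measure.

```bash
cat > h.py <<'E'
import numpy as np,cv2
from scipy.spatial.transform import Rotation as R
from plant import ctrl
def cam(n,st=None):
    c=ctrl.camera_info(n)
    if n=="wrist":
        M=c["mount"];Rt=R.from_quat(st["tcp_rot"]).as_matrix()
        Rw=Rt@M[:3,:3];t=Rt@M[:3,3]+st["eef_pos"]
    else:
        Rc=cv2.Rodrigues(c["rvec"])[0];Rw=Rc.T;t=-Rc.T@c["tvec"]
    return c,Rw,t
def cloud(n,d,st=None):
    c,Rw,t=cam(n,st)
    v,u=np.mgrid[:d.shape[0],:d.shape[1]]
    P=np.stack([(u-c["cx"])/c["fx"]*d,(v-c["cy"])/c["fy"]*d,d],-1)
    P=P@Rw.T+t
    P[d<=0]=np.nan
    return P
def rays(n,uv,z,st=None):
    c,Rw,t=cam(n,st);uv=np.asarray(uv,float).reshape(-1,2)
    r=np.c_[(uv[:,0]-c["cx"])/c["fx"],(uv[:,1]-c["cy"])/c["fy"],np.ones(len(uv))]@Rw.T
    return t+r*((z-t[2])/r[:,2])[:,None]
E
python3 - <<'E'
from h import *
f=np.load("pics/top0.npz");im=f["im"];P=cloud("top",f["d"])
print("cam",cam("top")[2])
for nm,(u,v) in dict(bench=(300,300),board=(118,222),board2=(195,238),base=(355,215),jarrim=(246,152),bowl=(246,262),vase=(149,209)).items(): print(nm,P[v,u])
crop=cv2.resize(im[170:260,95:225],None,fx=6,fy=6,interpolation=cv2.INTER_CUBIC);cv2.imwrite("pics/c1.png",np.clip(crop[:,:,::-1]*1.6,0,255))
crop=cv2.resize(im[170:260,325:415],None,fx=6,fy=6,interpolation=cv2.INTER_CUBIC);cv2.imwrite("pics/c2.png",np.clip(crop[:,:,::-1]*2.5,0,255))
# height maps
z=np.nan_to_num(P[:,:,2])
for nm,(a,b,c,d),lo,hi in [("board",(170,95,260,225),.010,.024),("rowtops",(170,95,260,225),.08,.13),("base",(170,325,260,415),.007,.018),("cheeks",(170,325,260,415),.085,.12),("jar",(120,220,185,275),.09,.125),("bowl",(235,220,290,275),.025,.06)]:
    m=np.zeros(z.shape,np.uint8);m[a:c,b:d]=((z>lo)&(z<hi))[a:c,b:d]
    n,l,s,ce=cv2.connectedComponentsWithStats(m)
    for i in range(1,n):
        if s[i,4]>25:
            q=P[l==i];r=cv2.minAreaRect(q[:,:2].astype(np.float32)*1000);print(nm,s[i,4],"z",np.round(np.median(q[:,2]),4),"rect",r)
E
```

```text
cam [ 0.37042308 -0.00536082  1.16522027]
bench [ 0.34574155 -0.07828629  0.00180323]
board [0.54621352 0.38618706 0.01859964]
board2 [0.50358188 0.18814999 0.01864124]
base [ 0.56156859 -0.22462128  0.01143662]
jarrim [0.7229208  0.05735427 0.04456814]
bowl [0.44247688 0.05863751 0.00472531]
vase [0.57482896 0.30117394 0.04464973]
board 1792 z 0.0173 rect ((563.453369140625, 286.78717041015625), (231.43524169921875, 100.3968505859375), 73.71619415283203)
board 37 z 0.0224 rect ((588.677734375, 361.2158203125), (14.956548690795898, 29.478782653808594), 55.887454986572266)
board 31 z 0.0222 rect ((573.0216064453125, 298.224853515625), (8.795443534851074, 25.693599700927734), 74.00485229492188)
board 100 z 0.0219 rect ((555.1392211914062, 230.52816772460938), (24.735496520996094, 33.54020690917969), 76.99369812011719)
rowtops 204 z 0.0949 rect ((581.4964599609375, 349.1251220703125), (53.2058219909668, 52.800018310546875), 88.79792022705078)
rowtops 323 z 0.1031 rect ((565.626953125, 285.5162658691406), (60.34735870361328, 44.31227111816406), 75.1396484375)
rowtops 213 z 0.0906 rect ((
[... 265 characters left out ...]
64062, -258.8089904785156), (16.419574737548828, 50.55811309814453), 6.064505100250244)
cheeks 133 z 0.1031 rect ((534.9323120117188, -264.6234130859375), (15.611119270324707, 50.095237731933594), 3.6855452060699463)
jar 81 z 0.105 rect ((736.6914672851562, 57.32844543457031), (46.389896392822266, 17.67013168334961), 84.77631378173828)
jar 173 z 0.1075 rect ((699.7249145507812, 55.61603546142578), (58.216522216796875, 73.78079223632812), 3.6730268001556396)
bowl 360 z 0.0364 rect ((441.986572265625, 59.2599983215332), (84.65151977539062, 86.95423126220703), 89.76541137695312)[ WARN:0@0.381] global loadsave.cpp:1063 imwrite_ Unsupported depth image for selected encoder is fallbacked to CV_8U.
```

```bash
cat >> h.py <<'E'
def delta(p,xdeg,st=None):
    st=st or ctrl.get_state()
    R0=R.from_quat(st["tcp_rot"]);a=np.radians(xdeg)
    T=R.from_matrix(np.array([[np.cos(a),np.sin(a),0],[np.sin(a),-np.cos(a),0],[0,0,-1]]))
    print("t",round(st["time"],2),"pos",np.round(st["eef_pos"],4),"xang",round(np.degrees(np.arctan2(*R0.as_matrix()[[1,0],0])),2),"open",round(st["opening"],3),"F",np.round(st["contact_force"],1))
    print("dp",np.round(R0.inv().apply(np.array(p)-st["eef_pos"]),4),"dr",np.round((R0.inv()*T).as_rotvec(),4))
E
python3 -c "
from h import *
delta([.50,-.25,.25],75);delta([.55,0,.25],75)"
```

```text
t 0.1 pos [ 0.1727 -0.652   0.247 ] xang 14.82 open 0.997 F [-0.3 -0.3 -0.1]
dp [ 0.4192 -0.3048 -0.0022] dr [-0.0018 -0.0015 -1.0503]
t 0.1 pos [ 0.1727 -0.652   0.247 ] xang 14.82 open 0.997 F [-0.3 -0.3 -0.1]
dp [ 0.5315 -0.5337 -0.0016] dr [-0.0018 -0.0015 -1.0503]
```

View pics/c1.png

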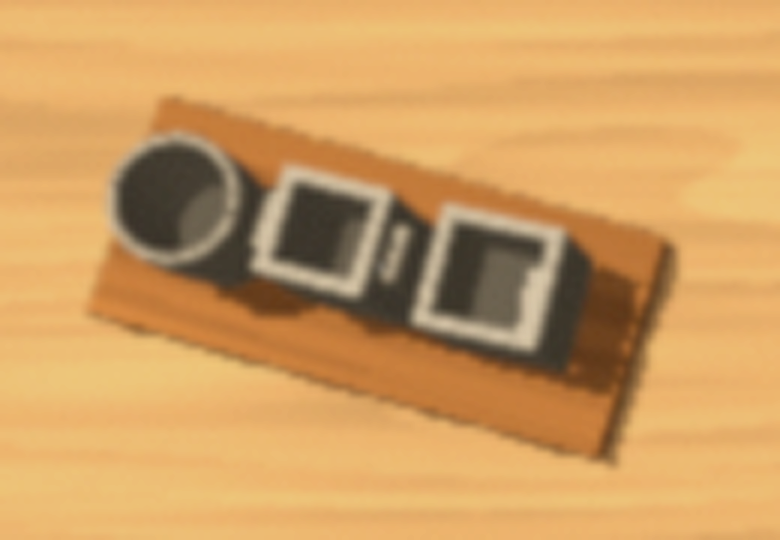

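The crop shows the beaker at (180,200), the vase with lugs at (325,235) and the plain pot at (490,280), with the vase turned about −15°. I'll move over there.

Emit:
carry_out([
  {"delta_pos": [0.42, -0.305, 0.0], "delta_rot": [0, 0, -1.05], "claw": 100},
  {"delta_pos": [0.42, -0.305, 0.0], "delta_rot": [0, 0, -1.05], "claw": 100},
  {"delta_pos": [0.42, -0.305, 0.0], "delta_rot": [0, 0, -1.05], "claw": 100},
  {"delta_pos": [0.42, -0.305, 0.0], "delta_rot": [0, 0, -1.05], "claw": 100},
  {"delta_pos": [0.42, -0.305, 0.0], "delta_rot": [0, 0, -1.05], "claw": 100},
  {"delta_pos": [0.42, -0.305, 0.0], "delta_rot": [0, 0, -1.05], "claw": 100},
  {"delta_pos": [0.42, -0.305, 0.0], "delta_rot": [0, 0, -1.05], "claw": 100},
  {"delta_pos": [0.42, -0.305, 0.0], "delta_rot": [0, 0, -1.05], "claw": 100},
])

```text
time: 0.77
eef_pos: [0.3839, -0.3919, 0.2476]
tcp_rot: [0.807, 0.591, 0.001, -0.001]
contact_force: [-0.3, 0.2, -0.1]
opening: 1.001
```

```bash
python3 -c "
from h import *
delta([.54,.04,.26],75);delta([.5656,.2855,.25],75)"
```

```text
t 0.77 pos [ 0.3839 -0.3919  0.2476] xang 72.46 open 1.001 F [-0.3  0.2 -0.1]
dp [ 0.4589  0.0186 -0.0113] dr [-0.0012 -0.0025 -0.0444]
t 0.77 pos [ 0.3839 -0.3919  0.2476] xang 72.46 open 1.001 F [-0.3  0.2 -0.1]
dp [ 7.007e-01 -3.090e-02 -7.000e-04] dr [-0.0012 -0.0025 -0.0444]
```

Emit:
carry_out([
  {"delta_pos": [0.46, 0.018, -0.011], "delta_rot": [0, 0, -0.044], "claw": 100},
  {"delta_pos": [0.46, 0.018, -0.011], "delta_rot": [0, 0, -0.044], "claw": 100},
  {"delta_pos": [0.46, 0.018, -0.011], "delta_rot": [0, 0, -0.044], "claw": 100},
  {"delta_pos": [0.46, 0.018, -0.011], "delta_rot": [0, 0, -0.044], "claw": 100},
  {"delta_pos": [0.46, 0.018, -0.011], "delta_rot": [0, 0, -0.044], "claw": 100},
  {"delta_pos": [0.46, 0.018, -0.011], "delta_rot": [0, 0, -0.044], "claw": 100},
  {"delta_pos": [0.46, 0.018, -0.011], "delta_rot": [0, 0, -0.044], "claw": 100},
  {"delta_pos": [0.46, 0.018, -0.011], "delta_rot": [0, 0, -0.044], "claw": 100},
])

```text
time: 1.43
eef_pos: [0.4959, -0.0782, 0.2562]
tcp_rot: [0.793, 0.609, 0.001, -0.001]
contact_force: [1.1, 0.4, 0.1]
opening: 1.001
```

```bash
python3 -c "
from h import *
delta([.5656,.2855,.25],75)"
```

```text
t 1.43 pos [ 0.4959 -0.0782  0.2562] xang 74.97 open 1.001 F [1.1 0.4 0.1]
dp [ 0.3694 -0.027   0.0071] dr [-0.0013 -0.0025 -0.0005]
```

Emit:
carry_out([
  {"delta_pos": [0.37, -0.027, 0.005], "delta_rot": [0, 0, 0], "claw": 100},
  {"delta_pos": [0.37, -0.027, 0.005], "delta_rot": [0, 0, 0], "claw": 100},
  {"delta_pos": [0.37, -0.027, 0.005], "delta_rot": [0, 0, 0], "claw": 100},
  {"delta_pos": [0.37, -0.027, 0.005], "delta_rot": [0, 0, 0], "claw": 100},
  {"delta_pos": [0.37, -0.027, 0.005], "delta_rot": [0, 0, 0], "claw": 100},
  {"delta_pos": [0.37, -0.027, 0.005], "delta_rot": [0, 0, 0], "claw": 100},
  {"delta_pos": [0.37, -0.027, 0.005], "delta_rot": [0, 0, 0], "claw": 100},
  {"delta_pos": [0.37, -0.027, 0.005], "delta_rot": [0, 0, 0], "claw": 100},
])

```text
time: 2.1
eef_pos: [0.558, 0.2492, 0.252]
tcp_rot: [0.793, 0.609, 0.0, -0.001]
contact_force: [1.4, 0.2, 0.3]
opening: 0.997
```

Emit:
carry_out([
  {"delta_pos": [0.046, 0, 0], "delta_rot": [0, 0, 0], "claw": 100},
  {"delta_pos": [0.046, 0, 0], "delta_rot": [0, 0, 0], "claw": 100},
  {"delta_pos": [0.046, 0, 0], "delta_rot": [0, 0, 0], "claw": 100},
  {"delta_pos": [0.046, 0, 0], "delta_rot": [0, 0, 0], "claw": 100},
])

```text
time: 2.43
eef_pos: [0.5694, 0.2935, 0.2512]
tcp_rot: [0.793, 0.609, -0.001, -0.001]
contact_force: [-0.5, 0.6, 0.0]
opening: 1.007
```

```bash
cat > w.py <<'E'
from h import *
import sys
st=ctrl.get_state();im,d=ctrl.read_camera("wrist");n=sys.argv[1]
np.savez(f"pics/{n}.npz",im=im,d=d,p=st["eef_pos"],q=st["tcp_rot"])
cv2.imwrite(f"pics/{n}.png",im[:,:,::-1])
P=cloud("wrist",d,st);z=np.nan_to_num(P[:,:,2]);tz=st["eef_pos"][2]
bands=[tuple(map(float,a.split(","))) for a in sys.argv[2:]]
for lo,hi in bands:
    m=((z>lo)&(z<hi)).astype(np.uint8);k,l,s,ce=cv2.connectedComponentsWithStats(m)
    for i in range(1,k):
        if s[i,4]>150:
            q=P[l==i];print((lo,hi),s[i,4],"px",np.round(ce[i]),"z",np.round(np.median(q[:,2]),4),"rect",[np.round(x,1) for x in cv2.minAreaRect(q[:,:2].astype(np.float32)*1000)])
E
python3 w.py w1 .085,.1025 .104,.113;python3 -c "
from h import *
delta([.5656,.2855,.25],75)"
```

```text
(0.085, 0.1025) 1446 px [282. 120.] z 0.098 rect [array([580.9, 348.5]), array([53.3, 52.6]), np.float64(75.5)]
(0.085, 0.1025) 581 px [284. 174.] z 0.0959 rect [array([572. , 310.4]), array([ 8.7, 43.9]), np.float64(74.6)]
(0.085, 0.1025) 416 px [283. 221.] z 0.0945 rect [array([564.8, 283.5]), array([31.6, 34.2]), np.float64(75.1)]
(0.085, 0.1025) 1611 px [284. 277.] z 0.092 rect [array([549. , 222.4]), array([51., 50.]), np.float64(77.0)]
(0.104, 0.113) 1549 px [284. 209.] z 0.1083 rect [array([565.3, 285.3]), array([44.9, 44.1]), np.float64(74.9)]
t 2.48 pos [0.5696 0.2927 0.2515] xang 74.97 open 0.999 F [ 0.4 -0.9 -0.3]
dp [-0.008  -0.002   0.0015] dr [-0.0029 -0.0007 -0.0006]
```

View pics/w1.png

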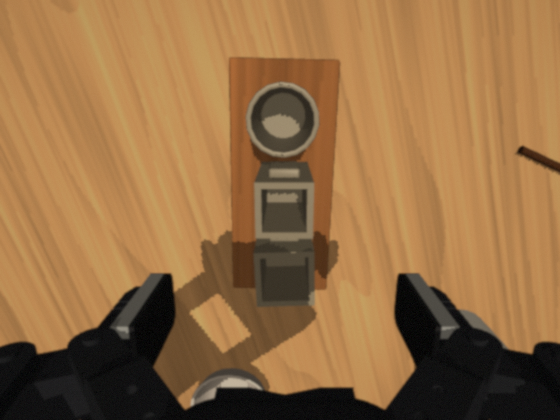

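The wrist view has the vase mouth at px (284,209), the beaker above at (282,120) and the pot below at (284,277). Wrist and top cameras agree on the vase to within 0.5 mm. I'll lower.

Emit:
carry_out([
  {"delta_pos": [-0.0075, -0.002, 0.03], "delta_rot": [-0.002, -0.001, 0], "claw": 100},
  {"delta_pos": [-0.0075, -0.002, 0.06], "delta_rot": [-0.002, -0.001, 0], "claw": 100},
  {"delta_pos": [-0.0075, -0.002, 0.085], "delta_rot": [-0.002, -0.001, 0], "claw": 100},
  {"delta_pos": [-0.0075, -0.002, 0.11], "delta_rot": [-0.002, -0.001, 0], "claw": 100},
  {"delta_pos": [-0.0075, -0.002, 0.11], "delta_rot": [-0.002, -0.001, 0], "claw": 100},
])

```text
time: 2.9
eef_pos: [0.5617, 0.2828, 0.1352]
tcp_rot: [0.794, 0.607, -0.006, -0.002]
contact_force: [-0.9, -0.5, -0.6]
opening: 1.002
```

```bash
python3 -c "
from h import *
delta([.5653,.2853,.075],74.9)"
```

```text
t 2.9 pos [0.5617 0.2828 0.1352] xang 74.82 open 1.002 F [-0.9 -0.5 -0.6]
dp [0.0038 0.0034 0.0602] dr [-0.0106  0.0069 -0.0015]
```

Emit:
carry_out([
  {"delta_pos": [0.0035, 0.0035, 0.02], "delta_rot": [-0.01, 0.007, 0], "claw": 100},
  {"delta_pos": [0.0035, 0.0035, 0.04], "delta_rot": [-0.01, 0.007, 0], "claw": 100},
  {"delta_pos": [0.0035, 0.0035, 0.06], "delta_rot": [-0.01, 0.007, 0], "claw": 100},
  {"delta_pos": [0.0035, 0.0035, 0.06], "delta_rot": [-0.01, 0.007, 0], "claw": 100},
  {"delta_pos": [0.0035, 0.0035, 0.06], "delta_rot": [-0.01, 0.007, 0], "claw": 100},
])

```text
time: 3.32
eef_pos: [0.5653, 0.2839, 0.0756]
tcp_rot: [0.795, 0.607, -0.001, -0.0]
contact_force: [1.1, 0.0, 0.4]
opening: 1.002
```

```bash
python3 -c "
from h import *
delta([.5653,.2853,.075],74.9)"
```

```text
t 3.32 pos [0.5653 0.2839 0.0756] xang 74.74 open 1.002 F [1.1 0.  0.4]
dp [ 0.0013 -0.0003  0.0006] dr [-0.0014  0.0006 -0.0028]
```

Good. I'll close on the plain sides.

Emit:
carry_out([
  {"delta_pos": [0.001, 0, 0], "delta_rot": [0, 0, -0.003], "claw": 60},
  {"delta_pos": [0.001, 0, 0], "delta_rot": [0, 0, -0.003], "claw": 50},
  {"delta_pos": [0.001, 0, 0], "delta_rot": [0, 0, -0.003], "claw": 35},
  {"delta_pos": [0.001, 0, 0], "delta_rot": [0, 0, -0.003], "claw": 35},
  {"delta_pos": [0.001, 0, 0], "delta_rot": [0, 0, -0.003], "claw": 35},
  {"delta_pos": [0.001, 0, 0], "delta_rot": [0, 0, -0.003], "claw": 35},
  {"delta_pos": [0.001, 0, 0], "delta_rot": [0, 0, -0.003], "claw": 35},
], force=40)

```text
time: 3.9
eef_pos: [0.5666, 0.2853, 0.0777]
tcp_rot: [0.794, 0.608, 0.001, 0.0]
contact_force: [-1.7, 0.1, 7.1]
opening: 0.507
```

```bash
python3 -c "
from h import *
delta([.5653,.2853,.20],74.9)"
```

```text
t 3.9 pos [0.5666 0.2853 0.0777] xang 74.92 open 0.507 F [-1.7  0.1  7.1]
dp [-0.0002 -0.0011 -0.1223] dr [ 0.0009 -0.0006  0.0004]
```

Emit:
carry_out([
  {"delta_pos": [0, 0, -0.01], "delta_rot": [0, 0, 0], "claw": 35},
  {"delta_pos": [0, 0, -0.025], "delta_rot": [0, 0, 0], "claw": 35},
  {"delta_pos": [0, 0, -0.045], "delta_rot": [0, 0, 0], "claw": 35},
  {"delta_pos": [0, 0, -0.07], "delta_rot": [0, 0, 0], "claw": 35},
  {"delta_pos": [0, 0, -0.095], "delta_rot": [0, 0, 0], "claw": 35},
  {"delta_pos": [0, 0, -0.115], "delta_rot": [0, 0, 0], "claw": 35},
  {"delta_pos": [0, 0, -0.122], "delta_rot": [0, 0, 0], "claw": 35},
  {"delta_pos": [0, 0, -0.122], "delta_rot": [0, 0, 0], "claw": 35},
])

```text
time: 4.57
eef_pos: [0.5674, 0.2856, 0.2022]
tcp_rot: [0.794, 0.608, 0.003, 0.001]
contact_force: [0.1, -0.0, -2.5]
opening: 0.51
```

```bash
python3 -c "
from h import *
delta([.58,-.06,.20],95.4)
im,d=ctrl.read_camera('scene');cv2.imwrite('pics/s1.png',im[:,:,::-1])"
```

```text
t 4.57 pos [0.5674 0.2856 0.2022] xang 74.93 open 0.51 F [ 0.1 -0.  -2.5]
dp [-0.3304  0.1021  0.0017] dr [ 0.0051 -0.0021 -0.3572]
```

View pics/s1.png

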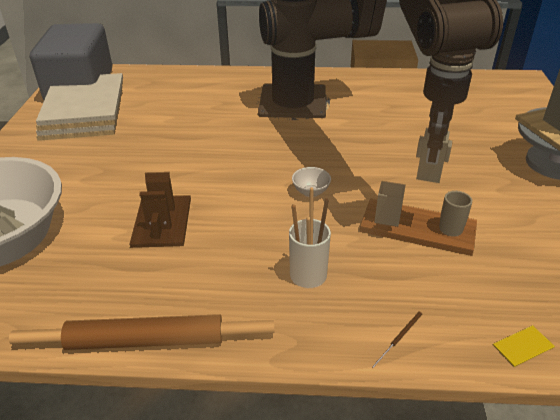

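The vase hangs upright at px (432,160) and both pots are still on the board. I'll carry it to the bare bench between the bowl and the jig.

Emit:
carry_out([
  {"delta_pos": [-0.015, 0.005, 0], "delta_rot": [0, 0, -0.02], "claw": 35},
  {"delta_pos": [-0.045, 0.014, 0], "delta_rot": [0, 0, -0.06], "claw": 35},
  {"delta_pos": [-0.08, 0.025, 0], "delta_rot": [0, 0, -0.1], "claw": 35},
  {"delta_pos": [-0.115, 0.036, 0], "delta_rot": [0, 0, -0.14], "claw": 35},
  {"delta_pos": [-0.15, 0.047, 0], "delta_rot": [0, 0, -0.18], "claw": 35},
  {"delta_pos": [-0.185, 0.058, 0], "delta_rot": [0, 0, -0.22], "claw": 35},
  {"delta_pos": [-0.22, 0.068, 0], "delta_rot": [0, 0, -0.26], "claw": 35},
  {"delta_pos": [-0.25, 0.077, 0], "delta_rot": [0, 0, -0.29], "claw": 35},
])

```text
time: 5.28
eef_pos: [0.5739, 0.0218, 0.1968]
tcp_rot: [0.697, 0.717, -0.001, -0.001]
contact_force: [1.2, -1.0, -3.0]
opening: 0.514
```

```bash
python3 -c "
from h import *
delta([.58,-.06,.14],95.4)"
```

```text
t 5.28 pos [0.5739 0.0218 0.1968] xang 91.62 open 0.514 F [ 1.2 -1.  -3. ]
dp [-0.082   0.0039  0.0567] dr [-0.0032 -0.001  -0.066 ]
```

Emit:
carry_out([
  {"delta_pos": [-0.025, 0.001, 0.005], "delta_rot": [-0.003, -0.001, -0.03], "claw": 35},
  {"delta_pos": [-0.05, 0.003, 0.015], "delta_rot": [-0.003, -0.001, -0.05], "claw": 35},
  {"delta_pos": [-0.07, 0.004, 0.03], "delta_rot": [-0.003, -0.001, -0.066], "claw": 35},
  {"delta_pos": [-0.08, 0.004, 0.045], "delta_rot": [-0.003, -0.001, -0.066], "claw": 35},
  {"delta_pos": [-0.082, 0.004, 0.057], "delta_rot": [-0.003, -0.001, -0.066], "claw": 35},
  {"delta_pos": [-0.082, 0.004, 0.062], "delta_rot": [-0.003, -0.001, -0.066], "claw": 35},
  {"delta_pos": [-0.082, 0.004, 0.062], "delta_rot": [-0.003, -0.001, -0.066], "claw": 35},
])

```text
time: 5.87
eef_pos: [0.5779, -0.0589, 0.1312]
tcp_rot: [0.673, 0.74, -0.001, -0.003]
contact_force: [0.6, 0.0, -3.0]
opening: 0.513
```

```bash
python3 -c "
from h import *
delta([.58,-.06,.0575],95.4)"; python3 w.py w2 .13,.17
python3 - <<'E'
from h import *
im,d=ctrl.read_camera('scene');cv2.imwrite('pics/s2.png',im[:,:,::-1])
P=cloud('scene',d);z=P[:,:,2];m=(z>.03)&(np.abs(P[:,:,0]-.58)<.05)&(np.abs(P[:,:,1]+.06)<.04)
q=P[m];print(np.percentile(q[:,2],[0,1,2,5,10]))
E
```

```text
t 5.87 pos [ 0.5779 -0.0589  0.1312] xang 95.4 open 0.513 F [ 0.6  0.  -3. ]
dp [-0.0015  0.0024  0.0737] dr [-0.0062 -0.0029 -0.    ]
(0.13, 0.17) 25950 px [287. 313.] z 0.1556 rect [array([577.1, -52.9]), array([109.4,  49.6]), np.float64(7.0)]
[0.07316485 0.08108128 0.08768177 0.10687257 0.13484012]
```

View pics/s2.png

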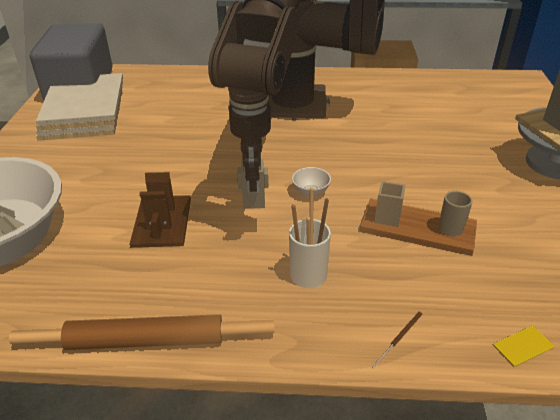

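The vase is upright at px (254,185), clear of the bowl (311,183) and the jig. I'll lower it to just above the bench, then feel for contact.

Emit:
carry_out([
  {"delta_pos": [-0.0015, 0.0024, 0.015], "delta_rot": [-0.006, -0.003, 0], "claw": 35},
  {"delta_pos": [-0.0015, 0.0024, 0.033], "delta_rot": [-0.006, -0.003, 0], "claw": 35},
  {"delta_pos": [-0.0015, 0.0024, 0.05], "delta_rot": [-0.006, -0.003, 0], "claw": 35},
  {"delta_pos": [-0.0015, 0.0024, 0.06], "delta_rot": [-0.006, -0.003, 0], "claw": 35},
  {"delta_pos": [-0.0015, 0.0024, 0.065], "delta_rot": [-0.006, -0.003, 0], "claw": 35},
  {"delta_pos": [-0.0015, 0.0024, 0.068], "delta_rot": [-0.006, -0.003, 0], "claw": 35},
  {"delta_pos": [-0.0015, 0.0024, 0.069], "delta_rot": [-0.006, -0.003, 0], "claw": 35},
  {"delta_pos": [-0.0015, 0.0024, 0.069], "delta_rot": [-0.006, -0.003, 0], "claw": 35},
])

```text
time: 6.63
eef_pos: [0.583, -0.0602, 0.0661]
tcp_rot: [0.673, 0.74, 0.001, 0.003]
contact_force: [-0.1, -0.1, -2.5]
opening: 0.514
```

```bash
python3 -c "
from h import *
delta([.58,-.06,.0595],95.4)"
```

```text
t 6.63 pos [ 0.583  -0.0602  0.0661] xang 95.48 open 0.514 F [-0.1 -0.1 -2.5]
dp [ 0.0005 -0.003   0.0066] dr [0.0064 0.0029 0.0013]
```

Emit:
carry_out([
  {"delta_pos": [0, 0, 0.002], "delta_rot": [0.006, 0.003, 0], "claw": 35},
  {"delta_pos": [0, 0, 0.004], "delta_rot": [0.006, 0.003, 0], "claw": 35},
  {"delta_pos": [0, 0, 0.0055], "delta_rot": [0.006, 0.003, 0], "claw": 35},
  {"delta_pos": [0, 0, 0.0065], "delta_rot": [0.006, 0.003, 0], "claw": 35},
  {"delta_pos": [0, 0, 0.0065], "delta_rot": [0.006, 0.003, 0], "claw": 35},
])

```text
time: 7.05
eef_pos: [0.5832, -0.0603, 0.0597]
tcp_rot: [0.673, 0.74, 0.0, 0.0]
contact_force: [-0.1, -0.1, -2.6]
opening: 0.505
```

```bash
python3 -c "
from h import *
delta([.583,-.06,.0595],95.4)"
```

```text
t 7.05 pos [ 0.5832 -0.0603  0.0597] xang 95.47 open 0.505 F [-0.1 -0.1 -2.6]
dp [ 0.0003 -0.0001  0.0002] dr [ 0.0007 -0.      0.0012]
```

No contact yet, so I'll go on feeling in small steps.

Emit:
carry_out([
  {"delta_pos": [0, 0, 0.001], "delta_rot": [0, 0, 0], "claw": 35},
  {"delta_pos": [0, 0, 0.0015], "delta_rot": [0, 0, 0], "claw": 35},
  {"delta_pos": [0, 0, 0.0015], "delta_rot": [0, 0, 0], "claw": 35},
])

```text
time: 7.3
eef_pos: [0.5833, -0.0603, 0.0597]
tcp_rot: [0.672, 0.74, -0.0, -0.0]
contact_force: [-3.5, 1.1, 6.1]
opening: 0.513
```

Contact shows: Fz went from −2.6 to +6 N. I'll release, then rise.

Emit:
carry_out([
  {"delta_pos": [0, 0, 0], "delta_rot": [0, 0, 0], "claw": 60},
  {"delta_pos": [0, 0, 0], "delta_rot": [0, 0, 0], "claw": 75},
  {"delta_pos": [0, 0, 0], "delta_rot": [0, 0, 0], "claw": 100},
  {"delta_pos": [0, 0, 0], "delta_rot": [0, 0, 0], "claw": 100},
  {"delta_pos": [0, 0, 0], "delta_rot": [0, 0, 0], "claw": 100},
])

```text
time: 7.72
eef_pos: [0.5833, -0.0604, 0.0596]
tcp_rot: [0.673, 0.74, 0.0, -0.0]
contact_force: [0.3, 0.5, -0.4]
opening: 1.001
```

Emit:
carry_out([
  {"delta_pos": [0, 0, -0.03], "delta_rot": [0, 0, 0], "claw": 100},
  {"delta_pos": [0, 0, -0.06], "delta_rot": [0, 0, 0], "claw": 100},
  {"delta_pos": [0, 0, -0.09], "delta_rot": [0, 0, 0], "claw": 100},
  {"delta_pos": [0, 0, -0.12], "delta_rot": [0, 0, 0], "claw": 100},
  {"delta_pos": [0, 0, -0.15], "delta_rot": [0, 0, 0], "claw": 100},
  {"delta_pos": [0, 0, -0.18], "delta_rot": [0, 0, 0], "claw": 100},
  {"delta_pos": [0, 0, -0.19], "delta_rot": [0, 0, 0], "claw": 100},
  {"delta_pos": [0, 0, -0.19], "delta_rot": [0, 0, 0], "claw": 100},
])

```text
time: 8.38
eef_pos: [0.5851, -0.0609, 0.2536]
tcp_rot: [0.673, 0.74, 0.002, 0.003]
contact_force: [-0.5, 0.3, 0.6]
opening: 1.0
```

```bash
python3 w.py w3 .070,.082 .084,.097;python3 -c "
from h import *
delta([.583,-.06,.25],5.4)"
```

```text
(0.07, 0.082) 244 px [481.   7.] z 0.0762 rect [array([711.8,  87.2]), array([ 4.3, 30.6]), np.float64(84.1)]
(0.07, 0.082) 414 px [419.  60.] z 0.076 rect [array([682.4,  47.6]), array([20.8, 66.2]), np.float64(17.5)]
(0.07, 0.082) 197 px [506.  39.] z 0.0761 rect [array([739.,  68.]), array([ 2.1, 14.4]), np.float64(21.4)]
(0.07, 0.082) 171 px [500.  70.] z 0.0765 rect [array([740. ,  45.9]), array([15.8,  2.4]), np.float64(72.6)]
(0.07, 0.082) 412 px [280. 156.] z 0.0779 rect [array([580. , -34.5]), array([43.7,  8.5]), np.float64(5.4)]
(0.07, 0.082) 196 px [284. 204.] z 0.0753 rect [array([590.3, -70.9]), array([43.8, 21.5]), np.float64(44.8)]
(0.07, 0.082) 176 px [214. 367.] z 0.0759 rect [array([ 538.9, -252.4]), array([12.9, 34.3]), np.float64(30.0)]
(0.084, 0.097) 186 px [497.   4.] z 0.0895 rect [array([717.6,  87.5]), array([ 2.2, 18.1]), np.float64(74.1)]
(0.084, 0.097) 532 px [426.  60.] z 0.0908 rect [array([682.7,  48. ]), array([22.2, 67.6]), np.float64(16.4)]
(0.084, 0.097) 299 px [518.  35.] z 0.0911 rect [array([738. ,  70.3]), array([ 3.3, 20.8]), np.float64(23.2)]
(0.084, 0.097) 208 px [510.  70.] z 0.0906 rect [array([739.8,  45. ]), array([16.4,  2.4]), np.float64(72.0)]
(0.084, 0.097) 1405 px [281. 190.] z 0.0903 rect [array([582.4, -60.1]), array([44.1, 44.2]), np.float64(5.2)]
(0.084, 0.097) 236 px [211. 378.] z 0.091 rect [array([ 533.5, -250.3]), array([14.2, 21.8]), np.float64(6.1)]
(0.084, 0.097) 181 px [274. 377.] z 0.0905 rect [array([ 594. , -242.7]), array([13.2, 17.5]), np.float64(5.7)]
t 8.43 pos [ 0.5839 -0.0605  0.2505] xang 95.48 open 0.997 F [ 0.2 -0.3 -0.7]
dp [ 0.0006 -0.0008  0.0005] dr [ 2.5000e-03 -1.2000e-03  1.5722e+00]
```

View pics/w3.png

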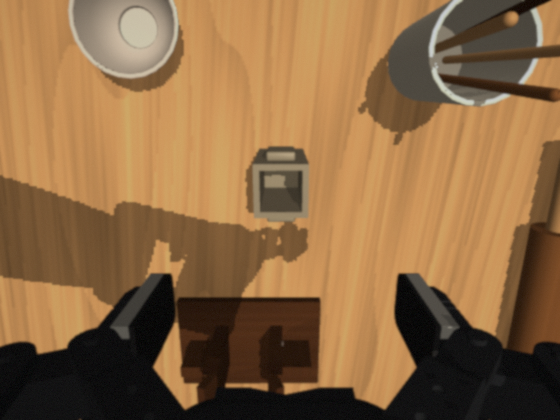

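The vase stands upright on the bench at px (281,190), measured at (0.582,−0.060) with yaw 5.2°. The bowl is at (125,35), the jar at (470,50) and the jig at (250,340). Now I'll turn 90° for the lugs.

Emit:
carry_out([
  {"delta_pos": [0, 0, 0], "delta_rot": [0, 0, 1.572], "claw": 100},
  {"delta_pos": [0, 0, 0], "delta_rot": [0, 0, 1.572], "claw": 100},
  {"delta_pos": [0, 0, 0], "delta_rot": [0, 0, 1.572], "claw": 100},
  {"delta_pos": [0, 0, 0], "delta_rot": [0, 0, 1.572], "claw": 100},
  {"delta_pos": [0, 0, 0], "delta_rot": [0, 0, 1.572], "claw": 100},
  {"delta_pos": [0, 0, 0], "delta_rot": [0, 0, 1.572], "claw": 100},
  {"delta_pos": [0, 0, 0], "delta_rot": [0, 0, 1.572], "claw": 100},
  {"delta_pos": [0, 0, 0], "delta_rot": [0, 0, 1.572], "claw": 100},
])

```text
time: 9.1
eef_pos: [0.5824, -0.0602, 0.2464]
tcp_rot: [0.946, 0.324, -0.002, -0.002]
contact_force: [-0.4, 1.2, -1.2]
opening: 1.002
```

```bash
python3 -c "
from h import *
delta([.5824,-.0601,.16],5.2)"
```

```text
t 9.1 pos [ 0.5824 -0.0602  0.2464] xang 37.82 open 1.002 F [-0.4  1.2 -1.2]
dp [0.0002 0.0003 0.0864] dr [-0.0034  0.0034  0.5694]
```

Emit:
carry_out([
  {"delta_pos": [0, 0, 0.01], "delta_rot": [-0.003, 0.003, 0.569], "claw": 100},
  {"delta_pos": [0, 0, 0.03], "delta_rot": [-0.003, 0.003, 0.569], "claw": 100},
  {"delta_pos": [0, 0, 0.05], "delta_rot": [-0.003, 0.003, 0.569], "claw": 100},
  {"delta_pos": [0, 0, 0.07], "delta_rot": [-0.003, 0.003, 0.569], "claw": 100},
  {"delta_pos": [0, 0, 0.085], "delta_rot": [-0.003, 0.003, 0.569], "claw": 100},
  {"delta_pos": [0, 0, 0.085], "delta_rot": [-0.003, 0.003, 0.569], "claw": 100},
  {"delta_pos": [0, 0, 0.085], "delta_rot": [-0.003, 0.003, 0.569], "claw": 100},
])

```text
time: 9.68
eef_pos: [0.58, -0.0595, 0.1578]
tcp_rot: [0.999, 0.047, -0.004, -0.001]
contact_force: [0.7, 0.1, 1.6]
opening: 1.002
```

```bash
python3 w.py w4 .070,.082 .084,.097;python3 -c "
from h import *
delta([.5824,-.0601,.058],5.2)"
```

```text
(0.07, 0.082) 152 px [34.  7.] z 0.0761 rect [array([681.9,  75.2]), array([12.3,  1.2]), np.float64(52.3)]
(0.07, 0.082) 571 px [117.  21.] z 0.0761 rect [array([678.2,  40.5]), array([ 7.4, 43.6]), np.float64(26.5)]
(0.07, 0.082) 378 px [288. 184.] z 0.0767 rect [array([604.4, -58.4]), array([ 0.8, 43.9]), np.float64(5.6)]
(0.07, 0.082) 446 px [242. 219.] z 0.0782 rect [array([580.4, -33.9]), array([23.4,  6.6]), np.float64(5.5)]
(0.07, 0.082) 596 px [289. 241.] z 0.0764 rect [array([580.7, -60.7]), array([32.1, 34.4]), np.float64(5.9)]
(0.07, 0.082) 444 px [334. 219.] z 0.0782 rect [array([585.5, -87.1]), array([23.7,  6.6]), np.float64(5.4)]
(0.084, 0.097) 158 px [21.  6.] z 0.0903 rect [array([679.5,  72. ]), array([13.2,  1.2]), np.float64(59.5)]
(0.084, 0.097) 690 px [100.  19.] z 0.0906 rect [array([676.7,  42. ]), array([ 6.9, 42. ]), np.float64(23.6)]
(0.084, 0.097) 3092 px [288. 226.] z 0.0903 rect [array([582.5, -60.5]), array([44.6, 44.2]), np.float64(5.5)]
t 9.73 pos [ 0.5812 -0.0598  0.1598] xang 5.33 open 0.999 F [-0.2  0.6  0.6]
dp [0.0015 0.0005 0.1018] dr [-0.0014  0.0033  0.0023]
```

View pics/w4.png

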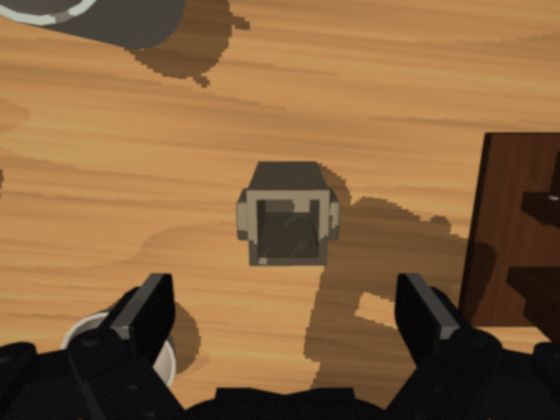

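The wrist view shows the vase mouth at (288,226) and the lugs at (242,219) and (334,219), between the fingers and square to them. I'll descend.

Emit:
carry_out([
  {"delta_pos": [0.0015, 0.0005, 0.025], "delta_rot": [-0.001, 0.003, 0], "claw": 100},
  {"delta_pos": [0.0015, 0.0005, 0.05], "delta_rot": [-0.001, 0.003, 0], "claw": 100},
  {"delta_pos": [0.0015, 0.0005, 0.075], "delta_rot": [-0.001, 0.003, 0], "claw": 100},
  {"delta_pos": [0.0015, 0.0005, 0.095], "delta_rot": [-0.001, 0.003, 0], "claw": 100},
  {"delta_pos": [0.0015, 0.0005, 0.101], "delta_rot": [-0.001, 0.003, 0], "claw": 100},
  {"delta_pos": [0.0015, 0.0005, 0.101], "delta_rot": [-0.001, 0.003, 0], "claw": 100},
  {"delta_pos": [0.0015, 0.0005, 0.101], "delta_rot": [-0.001, 0.003, 0], "claw": 100},
])

```text
time: 10.32
eef_pos: [0.5833, -0.0603, 0.06]
tcp_rot: [0.999, 0.047, 0.001, 0.0]
contact_force: [1.0, 1.0, 0.4]
opening: 1.004
```

```bash
python3 -c "
from h import *
delta([.5824,-.0602,.059],5.3)"
```

```text
t 10.32 pos [ 0.5833 -0.0603  0.06  ] xang 5.37 open 1.004 F [1.  1.  0.4]
dp [-0.0009 -0.0002  0.001 ] dr [ 0.0003 -0.0014  0.0012]
```

Emit:
carry_out([
  {"delta_pos": [-0.001, 0, 0.001], "delta_rot": [0, -0.001, 0], "claw": 80},
  {"delta_pos": [-0.001, 0, 0.001], "delta_rot": [0, -0.001, 0], "claw": 70},
  {"delta_pos": [-0.001, 0, 0.001], "delta_rot": [0, -0.001, 0], "claw": 55},
  {"delta_pos": [-0.001, 0, 0.001], "delta_rot": [0, -0.001, 0], "claw": 55},
  {"delta_pos": [-0.001, 0, 0.001], "delta_rot": [0, -0.001, 0], "claw": 55},
  {"delta_pos": [-0.001, 0, 0.001], "delta_rot": [0, -0.001, 0], "claw": 55},
  {"delta_pos": [-0.001, 0, 0.001], "delta_rot": [0, -0.001, 0], "claw": 55},
], force=40)

```text
time: 10.9
eef_pos: [0.5839, -0.0607, 0.0613]
tcp_rot: [0.999, 0.047, 0.002, 0.001]
contact_force: [-0.5, 1.2, 6.1]
opening: 0.7
```

```bash
python3 -c "
from h import *
delta([.5824,-.0602,.20],5.3)"
```

```text
t 10.9 pos [ 0.5839 -0.0607  0.0613] xang 5.38 open 0.7 F [-0.5  1.2  6.1]
dp [-0.0009 -0.0005 -0.1387] dr [ 0.0015 -0.0039  0.0013]
```

Emit:
carry_out([
  {"delta_pos": [0, 0, -0.01], "delta_rot": [0, 0, 0], "claw": 55},
  {"delta_pos": [0, 0, -0.025], "delta_rot": [0, 0, 0], "claw": 55},
  {"delta_pos": [0, 0, -0.045], "delta_rot": [0, 0, 0], "claw": 55},
  {"delta_pos": [0, 0, -0.07], "delta_rot": [0, 0, 0], "claw": 55},
  {"delta_pos": [0, 0, -0.095], "delta_rot": [0, 0, 0], "claw": 55},
  {"delta_pos": [0, 0, -0.115], "delta_rot": [0, 0, 0], "claw": 55},
  {"delta_pos": [0, 0, -0.13], "delta_rot": [0, 0, 0], "claw": 55},
  {"delta_pos": [0, 0, -0.135], "delta_rot": [0, 0, 0], "claw": 55},
])

```text
time: 11.57
eef_pos: [0.5843, -0.0608, 0.1995]
tcp_rot: [0.999, 0.047, 0.004, 0.001]
contact_force: [0.4, 0.2, -2.5]
opening: 0.698
```

```bash
python3 w.py w5 ; python3 - <<'E'
from h import *
f=np.load("pics/w5.npz");st=dict(eef_pos=f["p"],tcp_rot=f["q"])
P=cloud("wrist",f["d"],st);t=st["eef_pos"]
z=np.nan_to_num(P[:,:,2]);print(t)
# rim: z about t+.029
for dz in [.026]:
    m=((np.abs(z-t[2]-dz-.003)<.005)).astype(np.uint8);k,l,s,ce=cv2.connectedComponentsWithStats(m)
    for i in range(1,k):
        if s[i,4]>150:print(s[i,4],np.round(ce[i]),np.median(P[l==i][:,2]),cv2.minAreaRect(P[l==i][:,:2].astype(np.float32)*1000))
# jig base
for lo,hi in[(.007,.018),(.09,.12)]:
  m=((z>lo)&(z<hi)).astype(np.uint8);k,l,s,ce=cv2.connectedComponentsWithStats(m)
  for i in range(1,k):
    if s[i,4]>150:print(lo,s[i,4],np.round(ce[i]),cv2.minAreaRect(P[l==i][:,:2].astype(np.float32)*1000))
delta([.5824,-.0602,.20],5.3)
E
```

```text
[ 0.58428078 -0.06082978  0.19954407]
7559 [285. 320.] 0.22846675879491118 ((585.140869140625, -60.40693664550781), (41.41696548461914, 44.44493865966797), 5.663320064544678)
867 [172. 321.] 0.22619239942223496 ((586.6646118164062, -27.4545955657959), (22.504955291748047, 10.8864107131958), 44.93791961669922)
863 [397. 321.] 0.22616083413012567 ((592.5917358398438, -92.281005859375), (11.270797729492188, 22.969707489013672), 56.35126876831055)
182 [119. 335.] 0.23179497751793873 ((585.7730712890625, -11.537251472473145), (1.8444348573684692, 8.473404884338379), 4.88442325592041)
163 [450. 334.] 0.2320625266301038 ((594.7422485351562, -108.11518859863281), (1.6280955076217651, 8.587517738342285), 5.105976104736328)
0.007 259 [183.  38.] ((691.8516845703125, 32.642578125), (16.208372116088867, 59.03730392456055), 54.403785705566406)
0.007 12196 [487. 218.] ((564.6925048828125, -261.26104736328125), (160.59234619140625, 107.7092056274414), 5.370457649230957)
0.007 1004 [ 11. 209.] ((532.8549194335938, 175.33792114257812), (18.744281768798828, 101.12550354003906), 84.1496810913086)
0.007 643 [125. 313.] ((450.0299987792969, 74.95587921142578), (24.904666900634766, 46.702659606933594), 50.11200714111328)
0.09 2489 [104.  30.] ((683.2555541992188, 49.611228942871094), (23.809499740600586, 69.32344055175781), 12.759318351745605)
0.09 380 [84. 14.] ((688.8743286132812, 55.957672119140625), (4.794684886932373, 9.612824440002441), 88.11390686035156)
0.09 229 [553. 224.] ((593.5256958007812, -238.1987762451172), (14.354400634765625, 8.148720741271973), 10.582002639770508)
0.09 808 [546. 310.] ((532.6474609375, -249.7349853515625), (16.280729293823242, 19.528182983398438), 3.411604166030884)
t 11.62 pos [ 0.5842 -0.0608  0.1991] xang 5.38 open 0.7 F [ 1.  -0.3 -2. ]
dp [-0.0017 -0.0008 -0.0009] dr [ 0.0031 -0.0077  0.0014]
```

View pics/w5.png

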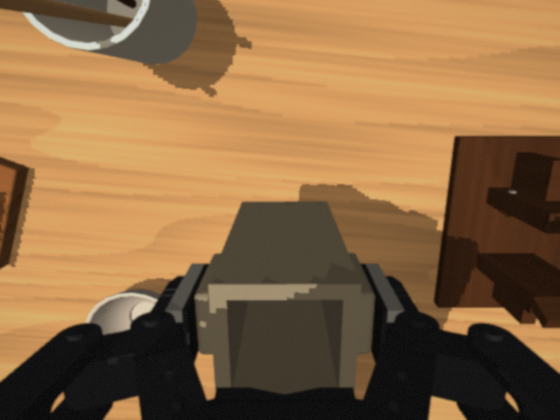

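The vase is held by its lugs, rim at px (285,295), with the jig at the right (510,220). I'll move halfway and measure the cheeks up close.

Emit:
carry_out([
  {"delta_pos": [-0.003, 0.015, -0.001], "delta_rot": [0.003, -0.007, 0], "claw": 55},
  {"delta_pos": [-0.006, 0.04, -0.001], "delta_rot": [0.003, -0.007, 0], "claw": 55},
  {"delta_pos": [-0.008, 0.065, -0.001], "delta_rot": [0.003, -0.007, 0], "claw": 55},
  {"delta_pos": [-0.01, 0.085, -0.001], "delta_rot": [0.003, -0.007, 0], "claw": 55},
  {"delta_pos": [-0.01, 0.1, -0.001], "delta_rot": [0.003, -0.007, 0], "claw": 55},
  {"delta_pos": [-0.01, 0.1, -0.001], "delta_rot": [0.003, -0.007, 0], "claw": 55},
  {"delta_pos": [-0.01, 0.1, -0.001], "delta_rot": [0.003, -0.007, 0], "claw": 55},
])

```text
time: 12.2
eef_pos: [0.583, -0.1615, 0.199]
tcp_rot: [0.999, 0.046, -0.001, -0.001]
contact_force: [0.1, 0.4, -2.7]
opening: 0.695
```

```bash
python3 w.py w6 .1,.115 .007,.018 ; python3 - <<'E'
from h import *
f=np.load("pics/w6.npz");st=dict(eef_pos=f["p"],tcp_rot=f["q"])
P=cloud("wrist",f["d"],st);t=st["eef_pos"]
z=np.nan_to_num(P[:,:,2])
m=((np.abs(z-t[2]-.029)<.004)).astype(np.uint8);k,l,s,ce=cv2.connectedComponentsWithStats(m)
for i in range(1,k):
    if s[i,4]>1000:print(s[i,4],np.round(ce[i]),np.median(P[l==i][:,2]),cv2.minAreaRect(P[l==i][:,:2].astype(np.float32)*1000))
delta([.5656,-.2615,.20],5.4)
E
```

```text
(0.1, 0.115) 1306 px [448. 207.] z 0.1066 rect [array([ 598.6, -260. ]), array([11.7, 50.6]), np.float64(5.1)]
(0.1, 0.115) 1134 px [444. 303.] z 0.1057 rect [array([ 532.3, -270.3]), array([12.7, 42. ]), np.float64(5.0)]
(0.007, 0.018) 475 px [49. 25.] z 0.0126 rect [array([686.9,  33.2]), array([10.8, 49.5]), np.float64(46.9)]
(0.007, 0.018) 11962 px [396. 183.] z 0.0124 rect [array([ 579.5, -261.6]), array([130.8, 110.5]), np.float64(5.3)]
(0.007, 0.018) 1684 px [ 30. 315.] z 0.0125 rect [array([435.3,  66.2]), array([59.4, 42.1]), np.float64(45.8)]
7044 [285. 319.] 0.22788829179842415 ((584.38525390625, -161.1056671142578), (41.0604248046875, 44.31422805786133), 5.643946647644043)
t 12.25 pos [ 0.5831 -0.1608  0.1991] xang 5.36 open 0.699 F [-0.   0.1 -2.6]
dp [-0.0268  0.0986 -0.001 ] dr [-0.0017  0.0011 -0.0007]
```

View pics/w6.png

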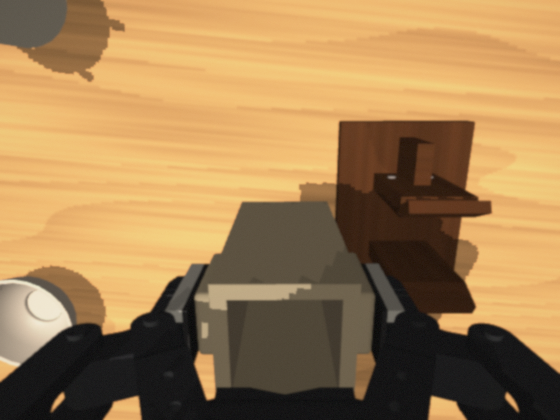

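The wrist view shows the jig cheeks at (448,207) and (444,303), and the vase rim at (285,295). Wrist and top cameras put the jig centre at about (0.5653,−0.2623), yaw 5.35°. I'll hover above it.

Emit:
carry_out([
  {"delta_pos": [-0.004, 0.015, -0.001], "delta_rot": [-0.002, 0.001, 0], "claw": 55},
  {"delta_pos": [-0.01, 0.04, -0.001], "delta_rot": [-0.002, 0.001, 0], "claw": 55},
  {"delta_pos": [-0.017, 0.065, -0.001], "delta_rot": [-0.002, 0.001, 0], "claw": 55},
  {"delta_pos": [-0.023, 0.085, -0.001], "delta_rot": [-0.002, 0.001, 0], "claw": 55},
  {"delta_pos": [-0.026, 0.096, -0.001], "delta_rot": [-0.002, 0.001, 0], "claw": 55},
  {"delta_pos": [-0.027, 0.0995, -0.001], "delta_rot": [-0.002, 0.001, 0], "claw": 55},
  {"delta_pos": [-0.027, 0.0995, -0.001], "delta_rot": [-0.002, 0.001, 0], "claw": 55},
  {"delta_pos": [-0.027, 0.0995, -0.001], "delta_rot": [-0.002, 0.001, 0], "claw": 55},
])

```text
time: 12.92
eef_pos: [0.5656, -0.2615, 0.1998]
tcp_rot: [0.999, 0.047, -0.0, -0.0]
contact_force: [-0.1, 0.2, -2.0]
opening: 0.694
```

```bash
python3 w.py w7 .1,.115 .007,.018 ; python3 - <<'E'
from h import *
f=np.load("pics/w7.npz");st=dict(eef_pos=f["p"],tcp_rot=f["q"])
P=cloud("wrist",f["d"],st);t=st["eef_pos"]
z=np.nan_to_num(P[:,:,2])
m=((np.abs(z-t[2]-.029)<.004)).astype(np.uint8);k,l,s,ce=cv2.connectedComponentsWithStats(m)
for i in range(1,k):
    if s[i,4]>1000:print(s[i,4],np.round(ce[i]),np.median(P[l==i][:,2]),cv2.minAreaRect(P[l==i][:,:2].astype(np.float32)*1000))
im,d=ctrl.read_camera('top');cv2.imwrite('pics/t2.png',cv2.resize(im[120:300,280:460],None,fx=3,fy=3)[:,:,::-1])
im,d=ctrl.read_camera('scene');cv2.imwrite('pics/s3.png',cv2.resize(im[100:260,80:280],None,fx=4,fy=3.75)[:,:,::-1])
delta([.5656,-.2623,.20],5.4)
E
```

```text
(0.1, 0.115) 1409 px [288. 165.] z 0.1067 rect [array([ 598.4, -260.1]), array([10.8, 49.8]), np.float64(5.3)]
(0.007, 0.018) 12498 px [288. 145.] z 0.0124 rect [array([ 575.5, -262.1]), array([139.1, 110.4]), np.float64(5.2)]
7032 [284. 319.] 0.22871695001162967 ((566.9663696289062, -260.9603576660156), (41.40251541137695, 44.405296325683594), 5.460575580596924)
t 13.07 pos [ 0.5658 -0.2612  0.2   ] xang 5.44 open 0.697 F [ 0.5  0.6 -2.3]
dp [-0.0003  0.0011  0.    ] dr [-0.      0.      0.0007]
```

View pics/w7.png

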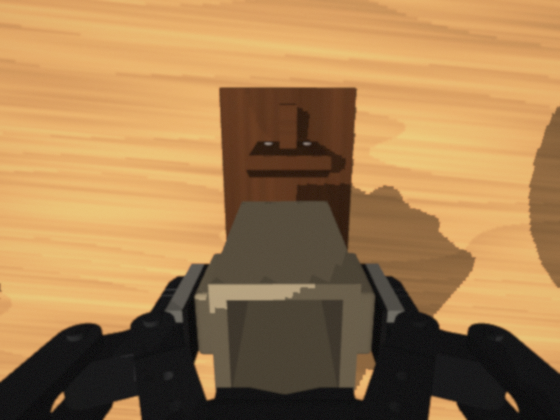

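View pics/s3.png

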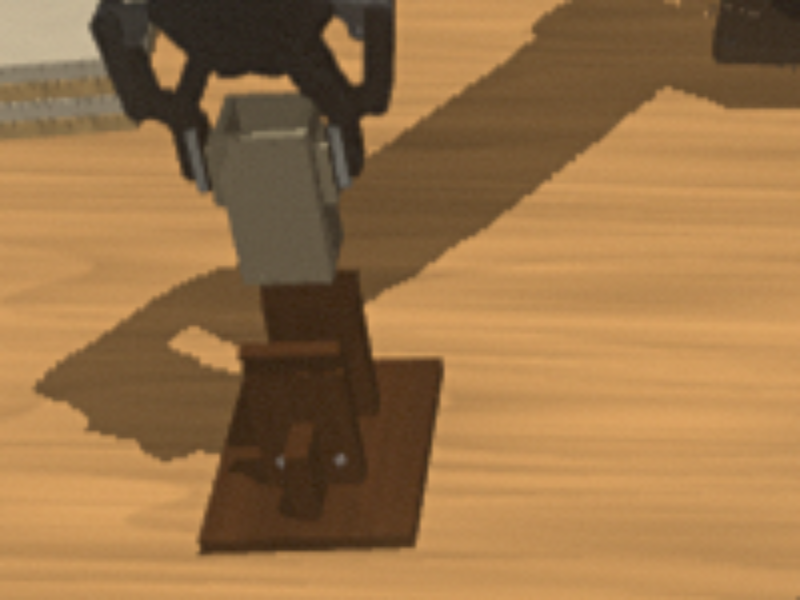

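The vase hangs square above the slot: in the wrist view the near cheek is at (288,165), and the scene view shows the foot over the cheeks. I'll make a small correction and lower to the flare.

Emit:
carry_out([
  {"delta_pos": [-0.0007, 0.0015, 0.005], "delta_rot": [0, 0, 0], "claw": 55},
  {"delta_pos": [-0.0007, 0.0015, 0.012], "delta_rot": [0, 0, 0], "claw": 55},
  {"delta_pos": [-0.0007, 0.0015, 0.02], "delta_rot": [0, 0, 0], "claw": 55},
  {"delta_pos": [-0.0007, 0.0015, 0.028], "delta_rot": [0, 0, 0], "claw": 55},
  {"delta_pos": [-0.0007, 0.0015, 0.034], "delta_rot": [0, 0, 0], "claw": 55},
  {"delta_pos": [-0.0007, 0.0015, 0.038], "delta_rot": [0, 0, 0], "claw": 55},
  {"delta_pos": [-0.0007, 0.0015, 0.038], "delta_rot": [0, 0, 0], "claw": 55},
  {"delta_pos": [-0.0007, 0.0015, 0.038], "delta_rot": [0, 0, 0], "claw": 55},
])

```text
time: 13.73
eef_pos: [0.5651, -0.2627, 0.1615]
tcp_rot: [0.999, 0.047, -0.0, -0.0]
contact_force: [-0.4, -0.7, -1.8]
opening: 0.698
```

```bash
python3 -c "
from h import *
delta([.5653,-.2625,.145],5.4)"
```

```text
t 13.73 pos [ 0.5651 -0.2627  0.1615] xang 5.43 open 0.698 F [-0.4 -0.7 -1.8]
dp [ 0.0003 -0.0002  0.0165] dr [-0.0006  0.0006  0.0005]
```

Emit:
carry_out([
  {"delta_pos": [0.0002, 0, 0.003], "delta_rot": [0, 0, 0], "claw": 55},
  {"delta_pos": [0.0002, 0, 0.006], "delta_rot": [0, 0, 0], "claw": 55},
  {"delta_pos": [0.0002, 0, 0.009], "delta_rot": [0, 0, 0], "claw": 55},
  {"delta_pos": [0.0002, 0, 0.012], "delta_rot": [0, 0, 0], "claw": 55},
  {"delta_pos": [0.0002, 0, 0.015], "delta_rot": [0, 0, 0], "claw": 55},
  {"delta_pos": [0.0002, 0, 0.017], "delta_rot": [0, 0, 0], "claw": 55},
  {"delta_pos": [0.0002, 0, 0.017], "delta_rot": [0, 0, 0], "claw": 55},
])

```text
time: 14.32
eef_pos: [0.5651, -0.2625, 0.1438]
tcp_rot: [0.999, 0.047, -0.001, -0.001]
contact_force: [0.9, 0.9, -2.1]
opening: 0.701
```

```bash
python3 -c "
from h import *
delta([.5653,-.2625,.125],5.4);print(ctrl.get_state()['wrist_torque'])
im,d=ctrl.read_camera('scene');cv2.imwrite('pics/s4.png',cv2.resize(im[130:250,100:220],None,fx=5,fy=5,interpolation=2)[:,:,::-1])"
```

```text
t 14.32 pos [ 0.5651 -0.2625  0.1438] xang 5.42 open 0.701 F [ 0.9  0.9 -2.1]
dp [0.0002 0.     0.0188] dr [-0.0012  0.001   0.0004]
[ 0.02493174 -0.11279762 -0.00363965]
```

View pics/s4.png

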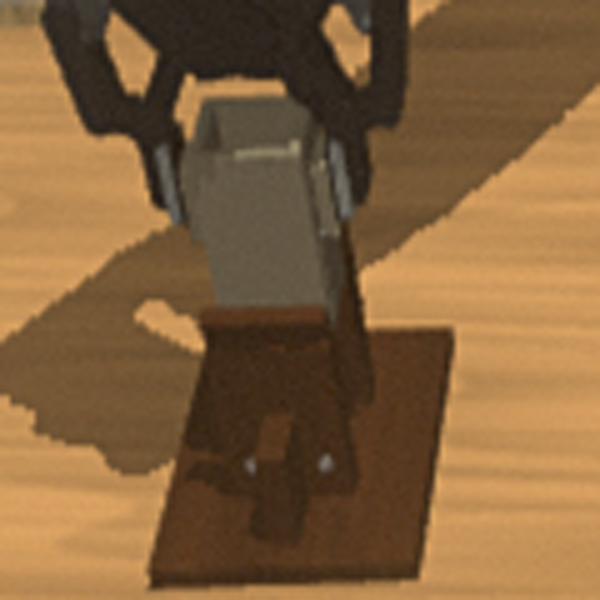

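The foot is inside the slot (behind the near cheek top, px (265,320)) and there's no contact force. I'll go on down.

Emit:
carry_out([
  {"delta_pos": [0, 0, 0.003], "delta_rot": [-0.001, 0.001, 0], "claw": 55},
  {"delta_pos": [0, 0, 0.006], "delta_rot": [-0.001, 0.001, 0], "claw": 55},
  {"delta_pos": [0, 0, 0.009], "delta_rot": [-0.001, 0.001, 0], "claw": 55},
  {"delta_pos": [0, 0, 0.012], "delta_rot": [-0.001, 0.001, 0], "claw": 55},
  {"delta_pos": [0, 0, 0.015], "delta_rot": [-0.001, 0.001, 0], "claw": 55},
  {"delta_pos": [0, 0, 0.018], "delta_rot": [-0.001, 0.001, 0], "claw": 55},
  {"delta_pos": [0, 0, 0.021], "delta_rot": [-0.001, 0.001, 0], "claw": 55},
  {"delta_pos": [0, 0, 0.024], "delta_rot": [-0.001, 0.001, 0], "claw": 55},
])

```text
time: 15.03
eef_pos: [0.5651, -0.2625, 0.1198]
tcp_rot: [0.999, 0.047, -0.0, -0.0]
contact_force: [1.4, 0.6, -2.9]
opening: 0.695
```

```bash
python3 -c "
from h import *
delta([.5653,-.2625,.078],5.4);print(ctrl.get_state()['wrist_torque'])"
```

```text
t 15.03 pos [ 0.5651 -0.2625  0.1198] xang 5.43 open 0.695 F [ 1.4  0.6 -2.9]
dp [ 0.0002 -0.      0.0418] dr [-0.0001  0.0001  0.0006]
[-0.00584519  0.05072517 -0.00222128]
```

Emit:
carry_out([
  {"delta_pos": [0, 0, 0.004], "delta_rot": [0, 0, 0], "claw": 55},
  {"delta_pos": [0, 0, 0.008], "delta_rot": [0, 0, 0], "claw": 55},
  {"delta_pos": [0, 0, 0.012], "delta_rot": [0, 0, 0], "claw": 55},
  {"delta_pos": [0, 0, 0.016], "delta_rot": [0, 0, 0], "claw": 55},
  {"delta_pos": [0, 0, 0.02], "delta_rot": [0, 0, 0], "claw": 55},
  {"delta_pos": [0, 0, 0.024], "delta_rot": [0, 0, 0], "claw": 55},
  {"delta_pos": [0, 0, 0.028], "delta_rot": [0, 0, 0], "claw": 55},
  {"delta_pos": [0, 0, 0.03], "delta_rot": [0, 0, 0], "claw": 55},
])

```text
time: 15.7
eef_pos: [0.565, -0.2624, 0.0891]
tcp_rot: [0.999, 0.047, -0.0, -0.0]
contact_force: [0.7, -0.5, -2.7]
opening: 0.698
```

```bash
python3 -c "
from h import *
delta([.5653,-.2625,.0735],5.4);print(ctrl.get_state()['wrist_torque'])"
```

```text
t 15.7 pos [ 0.565  -0.2624  0.0891] xang 5.42 open 0.698 F [ 0.7 -0.5 -2.7]
dp [0.0003 0.0001 0.0156] dr [-0.0004  0.0002  0.0004]
[-0.03196835 -0.0442866  -0.02812395]
```

Emit:
carry_out([
  {"delta_pos": [0, 0, 0.003], "delta_rot": [0, 0, 0], "claw": 55},
  {"delta_pos": [0, 0, 0.006], "delta_rot": [0, 0, 0], "claw": 55},
  {"delta_pos": [0, 0, 0.009], "delta_rot": [0, 0, 0], "claw": 55},
  {"delta_pos": [0, 0, 0.011], "delta_rot": [0, 0, 0], "claw": 55},
  {"delta_pos": [0, 0, 0.012], "delta_rot": [0, 0, 0], "claw": 55},
  {"delta_pos": [0, 0, 0.013], "delta_rot": [0, 0, 0], "claw": 55},
  {"delta_pos": [0, 0, 0.014], "delta_rot": [0, 0, 0], "claw": 55},
  {"delta_pos": [0, 0, 0.014], "delta_rot": [0, 0, 0], "claw": 55},
])

```text
time: 16.37
eef_pos: [0.565, -0.2624, 0.075]
tcp_rot: [0.999, 0.047, -0.0, -0.0]
contact_force: [1.4, 0.4, -2.3]
opening: 0.693
```

Emit:
carry_out([
  {"delta_pos": [0, 0, 0.0005], "delta_rot": [0, 0, 0], "claw": 55},
  {"delta_pos": [0, 0, 0.001], "delta_rot": [0, 0, 0], "claw": 55},
  {"delta_pos": [0, 0, 0.0015], "delta_rot": [0, 0, 0], "claw": 55},
])

```text
time: 16.62
eef_pos: [0.5651, -0.2625, 0.0735]
tcp_rot: [0.999, 0.047, -0.0, -0.0]
contact_force: [1.1, 0.1, -2.2]
opening: 0.694
```

Emit:
carry_out([
  {"delta_pos": [0, 0, 0.0005], "delta_rot": [0, 0, 0], "claw": 55},
  {"delta_pos": [0, 0, 0.001], "delta_rot": [0, 0, 0], "claw": 55},
  {"delta_pos": [0, 0, 0.001], "delta_rot": [0, 0, 0], "claw": 55},
])

```text
time: 16.87
eef_pos: [0.5651, -0.2625, 0.0734]
tcp_rot: [0.999, 0.047, -0.0, -0.0]
contact_force: [-1.8, 1.4, 2.9]
opening: 0.694
```

Emit:
carry_out([
  {"delta_pos": [0, 0, 0.0005], "delta_rot": [0, 0, 0], "claw": 55},
  {"delta_pos": [0, 0, 0.001], "delta_rot": [0, 0, 0], "claw": 55},
  {"delta_pos": [0, 0, 0.001], "delta_rot": [0, 0, 0], "claw": 55},
])

```text
time: 17.12
eef_pos: [0.5652, -0.2625, 0.0734]
tcp_rot: [0.999, 0.047, -0.0, -0.0]
contact_force: [-3.2, 1.9, 5.2]
opening: 0.696
```

Floor contact at TCP z = 0.0734 (expected 0.0733), with Fz up from −2.3 to +5 N. I'll release and rise.

Emit:
carry_out([
  {"delta_pos": [0, 0, 0], "delta_rot": [0, 0, 0], "claw": 75},
  {"delta_pos": [0, 0, 0], "delta_rot": [0, 0, 0], "claw": 85},
  {"delta_pos": [0, 0, 0], "delta_rot": [0, 0, 0], "claw": 100},
  {"delta_pos": [0, 0, 0], "delta_rot": [0, 0, 0], "claw": 100},
  {"delta_pos": [0, 0, 0], "delta_rot": [0, 0, 0], "claw": 100},
])

```text
time: 17.53
eef_pos: [0.5652, -0.2626, 0.0732]
tcp_rot: [0.999, 0.047, -0.0, -0.0]
contact_force: [-0.1, 0.4, -0.4]
opening: 0.995
```

Emit:
carry_out([
  {"delta_pos": [0, 0, -0.01], "delta_rot": [0, 0, 0], "claw": 100},
  {"delta_pos": [0, 0, -0.03], "delta_rot": [0, 0, 0], "claw": 100},
  {"delta_pos": [0, 0, -0.055], "delta_rot": [0, 0, 0], "claw": 100},
  {"delta_pos": [0, 0, -0.085], "delta_rot": [0, 0, 0], "claw": 100},
  {"delta_pos": [0, 0, -0.115], "delta_rot": [0, 0, 0], "claw": 100},
  {"delta_pos": [0, 0, -0.145], "delta_rot": [0, 0, 0], "claw": 100},
  {"delta_pos": [0, 0, -0.16], "delta_rot": [0, 0, 0], "claw": 100},
  {"delta_pos": [0, 0, -0.165], "delta_rot": [0, 0, 0], "claw": 100},
])

```text
time: 18.2
eef_pos: [0.567, -0.2637, 0.2438]
tcp_rot: [0.999, 0.047, 0.003, 0.002]
contact_force: [0.1, -0.4, -0.2]
opening: 0.996
```

```bash
python3 w.py w8 .098,.115 .007,.018 ; python3 - <<'E'
from h import *
im,d=ctrl.read_camera('top');P=cloud('top',d);z=np.nan_to_num(P[:,:,2])
for nm,(a,b,c,dd),lo,hi in [("row",(170,95,260,225),.08,.13),("jar",(120,220,185,275),.09,.125),("bowl",(235,220,290,275),.025,.06)]:
    m=np.zeros(z.shape,np.uint8);m[a:c,b:dd]=((z>lo)&(z<hi))[a:c,b:dd]
    n,l,s,ce=cv2.connectedComponentsWithStats(m)
    for i in range(1,n):
        if s[i,4]>25: print(nm,s[i,4],cv2.minAreaRect(P[l==i][:,:2].astype(np.float32)*1000))
im,d=ctrl.read_camera('scene');cv2.imwrite('pics/s5.png',im[:,:,::-1])
delta([.5653,-.2625,.25],5.4)
E
```

```text
(0.098, 0.115) 1060 px [283. 157.] z 0.1065 rect [array([ 597.8, -260.2]), array([12.1, 49.8]), np.float64(5.3)]
(0.098, 0.115) 1524 px [281. 202.] z 0.1024 rect [array([ 563.9, -262.2]), array([44.8, 44.1]), np.float64(5.5)]
(0.098, 0.115) 1197 px [283. 243.] z 0.1058 rect [array([ 532.4, -266.2]), array([13., 50.]), np.float64(5.6)]
(0.007, 0.018) 217 px [536. 139.] z 0.0126 rect [array([ 619.6, -499.4]), array([ 15.4, 101. ]), np.float64(89.9)]
(0.007, 0.018) 10117 px [283. 154.] z 0.0125 rect [array([ 565. , -263.1]), array([159.9, 110.2]), np.float64(5.3)]
(0.007, 0.018) 185 px [558. 206.] z 0.0124 rect [array([ 563.3, -537.1]), array([59.9,  5.3]), np.float64(16.2)]
(0.007, 0.018) 430 px [282. 189.] z 0.0172 rect [array([ 554.5, -263.1]), array([16., 33.]), np.float64(5.4)]
row 208 ((580.8098754882812, 348.9395751953125), (52.522151947021484, 52.56282043457031), 62.703765869140625)
row 217 ((549.5630493164062, 223.10604858398438), (51.5211181640625, 50.34526062011719), 76.96019744873047)
jar 83 ((737.1082763671875, 57.5745849609375), (45.90149688720703, 17.38838768005371), 79.69511413574219)
jar 173 ((700.5455932617188, 56.01367950439453), (59.564273834228516, 73.61402893066406), 1.6375007629394531)
bowl 362 ((442.14166259765625, 59.42061996459961), (85.00788879394531, 87.24736785888672), 89.84333801269531)
t 18.35 pos [ 0.5651 -0.2625  0.2379] xang 5.43 open 1.002 F [-0.3  0.5 -0.5]
dp [ 0.0002  0.     -0.0121] dr [-0.0008  0.0008  0.0006]
```

View pics/w8.png

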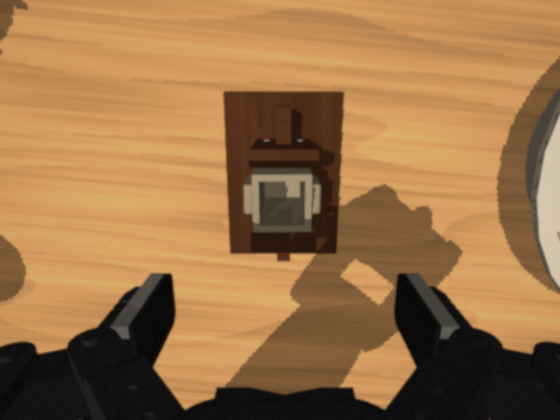

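View pics/s5.png

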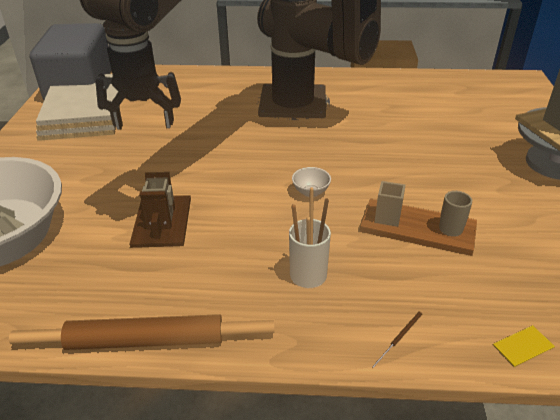

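The vase is fully down: rim z is 0.1024 against 0.102 expected. It sits about 1 mm from midway along the slot and within 0.2° of square, at px (281,202) in the wrist view. The bystanders haven't moved, and the gripper is clear.

```bash
python3 -c "
from plant import ctrl
print(ctrl.sign_off())"
```

```text
the job is handed in; nothing more can be done
None
```

The vase is standing in the jig and the job is handed in, at about 18.4 s on the robot's clock. I took it off the board by its plain sides, stood it on the bare bench and let go. I then gripped it by its lugs, lowered it between the cheeks until it touched the floor, and released it.

**Fit:** in the last wrist view the rim was at 0.1024 m (0.102 m means fully down). The vase was about 1 mm from midway along the cheeks and within about 0.2° of square. Its plain sides face the cheeks and its lugs point out of the open ends.

**Contact force:** the measured tool force stayed below about 10 N at the end of every move, with about 5 N up when the vase reached the floor.

**Bystanders:** in the top camera the two pots, tool jar and bowl all read within 1 mm of where they started. The gripper was open and clear, about 0.14 m above the vase rim.

**Disagreement:** the wrist and top cameras differed by about 1.5 mm on the jig's position along the slot, within the 2 mm calibration. I aimed between the two. No check failed.

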